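Find the thread hand of a wheel-hub cap and lift it off

TASK

Two trailer wheel hubs are clamped to the board on the parts counter, one with a left-hand and one with a right-hand thread, but nobody marked which is which. Try the red hub's hex-headed cap a little each way to find which way it loosens, unscrew it all the way and lift it off. Finish while still holding the cap in the gripper, still and mouth down, at least 6 cm above where it sat and over its hub; leave the blue hub's cap, the bearing, the grease tin and the parts bin alone.

Things in the scene. Friction and masses are not known exactly. Their poses are not given: they have to be found in the camera images.
- hub_red: trailer wheel hub painted red, fixed at either end of the board, axis vertical; origin on the axis 20 mm above the counter. Flange 132 mm across, top 58 mm above the counter; four studs 49 mm from the axis, tops at 72 mm; clamps on the flange edge, tops at 66 mm. Its threaded neck, 46 mm across, ends at 107 mm under the cap. One hub is left-hand, the other right-hand.
- hub_blue: trailer wheel hub painted blue, fixed at either end of the board, axis vertical; origin on the axis 20 mm above the counter. Flange 132 mm across, top 58 mm above the counter; four studs 49 mm from the axis, tops at 72 mm; clamps on the flange edge, tops at 66 mm. Its threaded neck, 46 mm across, ends at 107 mm under the cap. One hub is left-hand, the other right-hand.
- cap_1_head (a point): centre of the hexagon head of the steel screw cap on the hub at the board's left (+y) end, mouth down: head 56 mm across flats, 65 across corners, 28 mm tall plus a 4 mm dome, on a round skirt 80 mm across, 14 mm tall; 0.6-0.8 kg. z up; flats face along its x axis and every 60 degrees from it. Screwed on, this point is 110 mm, the skirt's top 96 mm and the rim 82 mm above the counter.
- cap_2_head (a point): centre of the hexagon head of the steel screw cap on the hub at the board's right (-y) end, mouth down: head 56 mm across flats, 65 across corners, 28 mm tall plus a 4 mm dome, on a round skirt 80 mm across, 14 mm tall; 0.6-0.8 kg. z up; flats face along its x axis and every 60 degrees from it. Screwed on, this point is 110 mm, the skirt's top 96 mm and the rim 82 mm above the counter.
- cap_1: cap 1 as a body, origin at its rim's centre, 28 mm below the head's centre, axes as its point's. Finger-tight on a coarse thread, hand not visible. Turned the loosening way it climbs 2.9 mm per radian (18 mm a turn) and after about 140 degrees lifts off straight up, free at any angle beyond that; the tightening way it meets a hard stop within 0.1 rad, felt as a torque about the vertical.
- cap_2: cap 2 as a body, origin at its rim's centre, 28 mm below the head's centre, axes as its point's. Finger-tight on a coarse thread, hand not visible. Turned the loosening way it climbs 2.9 mm per radian (18 mm a turn) and after about 140 degrees lifts off straight up, free at any angle beyond that; the tightening way it meets a hard stop within 0.1 rad, felt as a torque about the vertical.
- board: plywood board 170 x 360 x 20 mm screwed to the counter, origin under its centre; the hub axes are 90 mm either side of it along its y axis
- bearing_center (a point): loose steel bearing ring lying flat, 62 mm across, 18 mm tall, on the robot's side of the board; its centre; leave alone
- grease_tin_center (a point): loose upright grease tin, 76 mm across, 85 mm tall, beyond the left end of the board; its centre; leave alone
- parts_bin_center (a point): loose open cardboard parts bin 200 x 100 x 75 mm with scrap parts in it, beyond the right end of the board; its centre; leave alone

How it is judged:
On the way:
1. the red hub's cap has been turned about a sixth of a turn on its thread (((horizontal distance between cap_1_head and hub_red below 0.015 m and angle between the x axis of cap_1_head and the x axis of hub_red, either way round above 1 rad and height (world z) of cap_1_head below 0.122 m) or (horizontal distance between cap_2_head and hub_red below 0.015 m and angle between the x axis of cap_2_head and the x axis of hub_red, either way round above 1 rad and height (world z) of cap_2_head below 0.122 m))), for 0.05 s.
At the end, for the whole second after the job is handed in: the red hub's cap is held by the fingers, the centre of its head more than 50 mm above where it sat (over 160 mm above the counter), within 60 mm of its hub's axis, tilted under 0.3 rad, slower than 30 mm/s; the other cap is still seated on the blue hub within 8 mm (((height (world z) of cap_1_head above 0.16 m and horizontal distance between cap_1_head and hub_red below 0.06 m and angle between cap_1_head's own z axis and vertical below 0.3 rad and contact force between the fingers and cap_1 above 2 N and linear speed of cap_1 below 0.03 m/s and horizontal distance between cap_2_head and hub_blue below 0.008 m and height (world z) of cap_2_head below 0.113 m) or (height (world z) of cap_2_head above 0.16 m and horizontal distance between cap_2_head and hub_red below 0.06 m and angle between cap_2_head's own z axis and vertical below 0.3 rad and contact force between the fingers and cap_2 above 2 N and linear speed of cap_2 below 0.03 m/s and horizontal distance between cap_1_head and hub_blue below 0.008 m and height (world z) of cap_1_head below 0.113 m))); the arm keeps its last pose, push and grip.
It fails at once if the blue hub's cap is moved more than 8 mm or turned more than 0.5 rad ((horizontal distance between cap_1_head and hub_blue below 0.03 m and (distance of cap_1_head from where it was at the start of the episode above 0.008 m or angle between the x axis of cap_1_head and the x axis of hub_blue, either way round above 0.5 rad)) or (horizontal distance between cap_2_head and hub_blue below 0.03 m and (distance of cap_2_head from where it was at the start of the episode above 0.008 m or angle between the x axis of cap_2_head and the x axis of hub_blue, either way round above 0.5 rad))).
It fails at once if the bearing is pushed more than 20 mm or tipped (distance of bearing_center from where it was at the start of the episode above 0.02 m or angle between bearing_center's own z axis and vertical above 0.3 rad).
It fails at once if the grease tin is pushed more than 20 mm or tipped (distance of grease_tin_center from where it was at the start of the episode above 0.02 m or angle between grease_tin_center's own z axis and vertical above 0.3 rad).
It fails at once if the parts bin is pushed more than 20 mm or tipped (distance of parts_bin_center from where it was at the start of the episode above 0.02 m or angle between parts_bin_center's own z axis and vertical above 0.3 rad).
It also fails if it takes over 48 s, if anything falls off the work surface, if the arm or the gripper's body presses on something with over 40 N, if the wrist force passes 120 N, or if a joint passes its speed limit or range.

ROBOT

A 6-joint arm with a two-finger parallel gripper is mounted at the origin on the work surface. World frame = base frame: x ahead of the robot, y to its left, z up, the work surface at z = 0. Lengths are in m, angles in rad, forces in N, time in s.
With the tool pointing down it reaches from about 0.275 to 0.85 m from the base axis. Payload 5.2 kg.
Tool frame: the origin (TCP) lies at the very end of the fingers, on their centre line; the grasp point (between the pads) lies 19 mm behind it; z points along the fingers, x is the direction in which the jaws open and shut, and the axes are right-handed (so a half turn about z gives the same grasp; the last joint's range is limited). The gripper opens to 85 mm and grips with 20 to 120 N. Pads are 22 mm wide; open, the fingers measure 114 mm over their backs; the gripper's body (76 mm by 85 mm) begins 54 mm behind the grasp point. The pads swing forward as they close: fully open they stand 13 mm farther back than shut.
Start: joints at [-1.353, 0.259, 1.535, -0, 1.348, -0.203], TCP at [0.225, -0.502, 0.231] pointing down, gripper open.
Joint ranges: [-3.14, 3.14], [-0.91, 2.08], [0.19, 2.58], [-1.22, 4.36], [0.22, 2.71], [-3.12, 3.12]. Speed limits (rad/s): [2.57, 2.57, 3.14, 3.14, 3.14, 3.14].

INTERFACE

Orientations are given as a unit quaternion [w, x, y, z].
In Python, from station import status, cams, robot, find_in, trace, pinpoint gives the robot as it stands.
- The arm moves only by the shell command python3 -m creep 'ROWS' [FORCE]. ROWS is JSON, one flat list of numbers, 7 for each row, row after row: the shift along the tool's x, y, z in m, then the turn, a rotation vector about the tool's x, y, z in rad, then the opening, from 0 (shut) to 1 (fully open). In form: [tx, ty, tz, ax, ay, az, fingers, tx, ty, tz, ax, ay, az, fingers, ...]. A call has 1 to 20 rows; each row shifts and turns the commanded pose from where the row before left it, along the tool's axes as they then stand; what a row does not reach is not made up. A row lasts 1/12 s, in which the tool goes at most 41.7 mm and 7.16 degrees, less where a joint would pass 70% of its speed; a pose out of reach is approached as far as the arm can. A call is refused whole if a number of a shift passes 0.0417 or a number of a turn 0.125, either way. A call with a gripper value outside its range is refused whole. The fingers move at their own pace and stop on an object; FORCE is the grip in N (left out, the last holds). Time passes only in rows, so rows that do not move let the fingers close. It gives the time, the measured TCP pose, the force and the opening at its end, in the units of the state.
- status.get_obs(): the state, without advancing time (a new reading comes with each control period).
- cams.snapshot(name): name is "side" or "top" or "wrist"; returns the picture (400x640x3 uint8, blue, green, red); there is no depth.
- cams.camera_info(name): a dict with "fx", "fy", "cx", "cy" (pixels), "R" (3x3) and "t" (3): a world point X has camera coordinates R X + t. Camera axes: x right, y down, z forward; pixel columns grow to the right and rows downward; lengths in m; the calibration is good to about 2 mm. A picture is of the moment at which its call begins: read the wrist's pose just before it. camera_info takes no time and is no camera call; for the wrist camera it gives the pose at the moment of the call.
- robot.finish_job(): hands the job in, once; it reports no verdict.
Trained networks look in the newest picture that a camera, given by its name, has taken for a name from the list of things; names that differ only in an ending like _2 or _b are one class to them, and where a whole thing is asked for, a point or a joint stands for the part that bears it (a point fixed in the world has none). Each returns a list of dicts, best first, with "p" (0 to 1); they miss things now and then, are a little off and sometimes report something else, mostly with a low value. They report only what shows in the picture. A call takes as long as a camera call.
- find_in(camera, query): "location" ([column, row] in pixels, amid what is visible of it).
- trace(camera, query): "region" (400x640 bool, what is visible of it) and "location" ([column, row] in pixels, amid what is visible of it).
- pinpoint(camera, query): "location" ([column, row] in pixels: a listed point, or the origin of a listed thing).
The state is a dict: "clock": time; "joint_pos": joint angles; "qvel": joint speeds; "joint_efforts": joint torques, N m; "ee_pos": TCP position; "orientation": TCP orientation; "contact_force": force on the tool from outside, world axes, zero at the start; "wrist_torque": the same for the moment, N m; "width": finger opening in m.
Only numpy, scipy, OpenCV 4.12 (cv2) and the standard library are available. Lean on these libraries where they do the work, as an engineer would, in place of code of your own. Each camera call takes 0.05 s, during which the arm holds its last target. There are 200 camera calls.

## Working session

There is one attempt and no reset: what is moved stays moved. The work goes in short steps, Python scripts to look and compute and a shell command to move; the robot and the scene stay as the last step left them, time stands still between calls to the robot, and variables do not carry over. Pictures are saved under pics/ and viewed, about 8 in all and at most 12, crops included, and the job is handed in when it is done.

```bash
ls; mkdir -p pics; cat > h.py <<'E'
import numpy as np, cv2
from station import status, cams, robot, find_in, trace, pinpoint
def ray(cam,px,z,ci=None):
    c=ci or cams.camera_info(cam); R=np.array(c["R"]);t=np.array(c["t"])
    d=R.T@np.array([(px[0]-c["cx"])/c["fx"],(px[1]-c["cy"])/c["fy"],1]); o=-R.T@t
    return o+d*(z-o[2])/d[2]
def proj(cam,X,ci=None):
    c=ci or cams.camera_info(cam); p=np.array(c["R"])@np.array(X)+np.array(c["t"])
    return [c["fx"]*p[0]/p[2]+c["cx"],c["fy"]*p[1]/p[2]+c["cy"]]
E
python3 - <<'E'
from h import *
np.set_printoptions(precision=4,suppress=True)
o=status.get_obs(); print(o)
for c in ["top","side"]:
    im=cams.snapshot(c); cv2.imwrite(f"pics/{c}0.png",im)
    ci=cams.camera_info(c); print(c,"cam at",-np.array(ci["R"]).T@np.array(ci["t"]))
    for q,z in [("hub_red",.02),("hub_blue",.02),("cap_1_head",.11),("board",0),("bearing_center",.009),("grease_tin_center",.0425),("parts_bin_center",.0375)]:
        for r in pinpoint(c,q)[:2]: print(q,r["p"],np.array(r["location"]),ray(c,r["location"],z))
E
```

```text
pics
{'clock': 0.0, 'joint_pos': array([-1.3528,  0.2594,  1.5361,  0.    ,  1.348 , -0.2028]), 'qvel': array([-0.0004, -0.0005, -0.0005,  0.0007, -0.0018, -0.0014]), 'joint_efforts': array([ -0.0011, -44.6037, -29.0577,  -0.0005,   0.0117,   0.0001]), 'ee_pos': array([ 0.2246, -0.5015,  0.2305]), 'orientation': array([-0.0006,  0.8392, -0.5438, -0.0006]), 'contact_force': array([ 0.3679, -0.2121,  0.3076]), 'wrist_torque': array([ 0.0105, -0.0357, -0.0001]), 'width': 0.08543207945345341}
top cam at [0.4352 0.0553 1.0242]
hub_red 0.55 [263.6 202.9] [0.5412 0.1818 0.02  ]
hub_blue 0.79 [329.  204.6] [0.5386 0.002  0.02  ]
cap_1_head 0.58 [258.6 202.1] [0.5335 0.183  0.11  ]
board 0.31 [332.9 197.7] [ 0.5604 -0.01    0.    ]
bearing_center 0.56 [314.6 247.7] [0.42   0.0403 0.009 ]
grease_tin_center 0.85 [192.7 187.4] [0.5782 0.3688 0.0425]
parts_bin_center 0.84 [403.1 194.1] [ 0.5683 -0.2009  0.0375]
side cam at [-0.0988  0.7241  0.6936]
hub_red 0.65 [275.7 266.2] [0.5419 0.1848 0.02  ]
cap_1_head 0.85 [273.3 230. ] [0.5443 0.1851 0.11  ]
board 0.84 [308.4 253.1] [0.5443 0.0875 0.    ]
board 0.49 [367.8 272.6] [0.4087 0.0461 0.    ]
bearing_center 0.77 [366.4 272.8] [0.4038 0.0574 0.009 ]
grease_tin_center 0.89 [189.1 289. ] [0.5842 0.3627 0.0425]
parts_bin_center 0.75 [378.7 188.3] [ 0.5753 -0.1939  0.0375]
parts_bin_center 0.69 [276.  263.8] [0.5305 0.1933 0.0375]
```

```bash
python3 - <<'E'
import cv2
a=cv2.imread("pics/top0.png")[130:290,150:450]; b=cv2.imread("pics/side0.png")[150:330,140:440]
a=cv2.resize(a,(533,284),interpolation=cv2.INTER_CUBIC); b=cv2.resize(b,(533,316),interpolation=cv2.INTER_CUBIC)
cv2.imwrite("pics/v1.png",cv2.vconcat([a,b]))
E
```

```text
(no output)
```

View pics/v1.png

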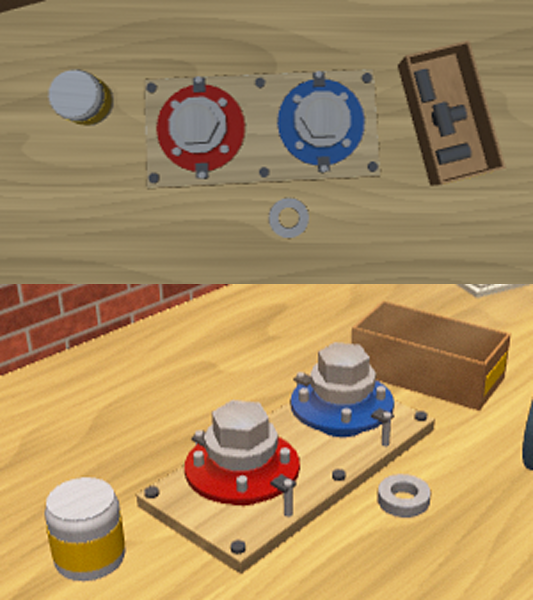

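The red hub is at the left, so its cap is cap_1, at about (0.54, 0.183). I'll move above it, passing well over the bin and the blue cap.

```bash
python3 -m creep '[-0.0261,-0.0299,-0.003,0,0,0,1,-0.0261,-0.0299,-0.003,0,0,0,1,-0.0261,-0.0299,-0.003,0,0,0,1,-0.0261,-0.0299,-0.003,0,0,0,1,-0.0261,-0.0299,-0.003,0,0,0,1,-0.0261,-0.0299,-0.003,0,0,0,1,-0.0261,-0.0299,-0.003,0,0,0,1,-0.0261,-0.0299,-0.003,0,0,0,1,-0.0261,-0.0299,-0.003,0,0,0,1,-0.0261,-0.0299,-0.003,0,0,0,1,-0.0261,-0.0299,0,0,0,0,1,-0.0261,-0.0299,0,0,0,0,1,-0.0261,-0.0299,0,0,0,0,1,-0.0261,-0.0299,0,0,0,0,1,-0.0261,-0.0299,0,0,0,0,1,-0.0261,-0.0299,0,0,0,0,1,-0.0261,-0.0299,0,0,0,0,1,-0.0261,-0.0299,0,0,0,0,1,-0.0261,-0.0299,0,0,0,0,1,0,0,0,0,0,0,1]'
python3 - <<'E'
from h import *
np.set_printoptions(precision=4,suppress=True)
o=status.get_obs(); print(o["clock"],o["ee_pos"],o["orientation"],o["joint_pos"])
ci=cams.camera_info("wrist"); im=cams.snapshot("wrist"); cv2.imwrite("pics/w1.png",im)
print(ci["fx"],-np.array(ci["R"]).T@np.array(ci["t"]))
for q,z in [("cap_1_head",.11),("hub_red",.02)]:
    for r in pinpoint("wrist",q)[:2]: print(q,r["p"],np.array(r["location"]),ray("wrist",r["location"],z,ci))
E
```

```text
clock: 2.47
ee_pos: [0.5424, 0.1887, 0.2605]
orientation: [-0.002, 0.841, -0.542, -0.001]
contact_force: [-0.8, -0.6, -0.2]
width: 0.0855
2.4667 [0.5424 0.1887 0.2605] [-0.0016  0.8405 -0.5418 -0.0005] [0.1387 0.284  1.429  0.0031 1.4273 1.2835]
341.9162846706078 [0.6014 0.2168 0.4035]
cap_1_head 0.7 [328.2 185.4] [0.542  0.1836 0.11  ]
```

View pics/w1.png

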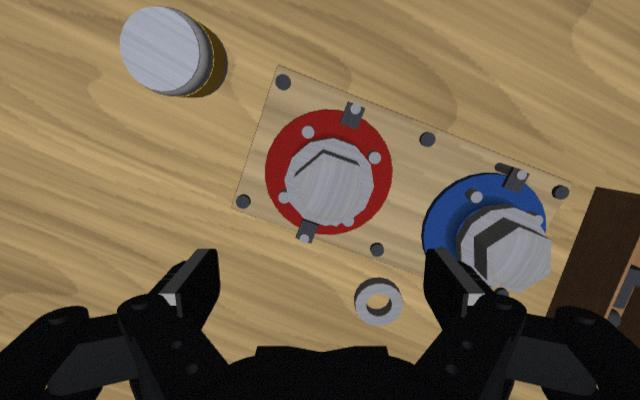

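The wrist picture shows the red cap centred near (330,182) and the hexagon's dark side faces meeting near (325,150). I'll zoom in to measure the angle of the flats.

```bash
cat > fit.py <<'E'
from h import *
ci=cams.camera_info("wrist"); im=cv2.imread("pics/w1.png")
K=5; x0,y0=265,125
c=cv2.resize(im[y0:y0+115,x0:x0+130],None,fx=K,fy=K,interpolation=cv2.INTER_CUBIC)
g=cv2.cvtColor(c,cv2.COLOR_BGR2GRAY); g=cv2.createCLAHE(4,(4,4)).apply(g); c=cv2.cvtColor(g,cv2.COLOR_GRAY2BGR)
# score hex orientation by gradient along projected top+bottom hex edges
gr=cv2.GaussianBlur(cv2.cvtColor(im,cv2.COLOR_BGR2GRAY).astype(np.float32),(0,0),.8)
gx,gy=cv2.Sobel(gr,cv2.CV_32F,1,0),cv2.Sobel(gr,cv2.CV_32F,0,1); M=np.hypot(gx,gy)
def hexp(cx,cy,a,z): return [np.array([cx+.0323*np.cos(a+np.pi/6+k*np.pi/3),cy+.0323*np.sin(a+np.pi/6+k*np.pi/3),z]) for k in range(6)]
cam=-np.array(ci["R"]).T@np.array(ci["t"])
def score(cx,cy,a):
    s=0
    for z in (.124,.096):
        v=hexp(cx,cy,a,z)
        for k in range(6):
            p,q=v[k],v[(k+1)%6]; mid=(p+q)/2; n=mid-np.array([cx,cy,z]); vis=n@(cam-mid)>0
            if z<.1 and not vis: continue
            P,Q=np.array(proj("wrist",p,ci)),np.array(proj("wrist",q,ci)); d=(Q-P)/np.linalg.norm(Q-P); nn=[-d[1],d[0]]
            for t in np.linspace(.1,.9,17):
                u=P+(Q-P)*t; i,j=int(round(u[1])),int(round(u[0])); s+=min(abs(gx[i,j]*nn[0]+gy[i,j]*nn[1]),150)
    return s
res=[]
for a in np.arange(-30,30,2):
    res.append(max((score(.541+dx,.183+dy,np.radians(a)),a,dx,dy) for dx in np.arange(-.006,.007,.001) for dy in np.arange(-.006,.007,.001)))
res.sort(reverse=True); print(*[tuple(np.round(r,3)) for r in res[:6]],sep="\n")
s,a,dx,dy=res[0]
for z,col in((.124,(0,0,255)),(.096,(0,255,0))):
    pts=np.array([[(u-x0+.5)*K,(v-y0+.5)*K] for u,v in (proj("wrist",p,ci) for p in hexp(.541+dx,.183+dy,np.radians(a),z))]).astype(int)
    cv2.polylines(c,[pts],True,col,1)
cv2.imwrite("pics/fit1.png",c)
E
python3 fit.py
```

```text
(np.float64(11786.91), np.float64(4.0), np.float64(-0.003), np.float64(-0.006))
(np.float64(11607.475), np.float64(6.0), np.float64(-0.003), np.float64(-0.006))
(np.float64(11131.639), np.float64(2.0), np.float64(-0.005), np.float64(-0.006))
(np.float64(10912.632), np.float64(8.0), np.float64(-0.003), np.float64(-0.006))
(np.float64(10793.918), np.float64(0.0), np.float64(-0.004), np.float64(-0.006))
(np.float64(10608.176), np.float64(-2.0), np.float64(-0.004), np.float64(-0.006))
```

View pics/fit1.png

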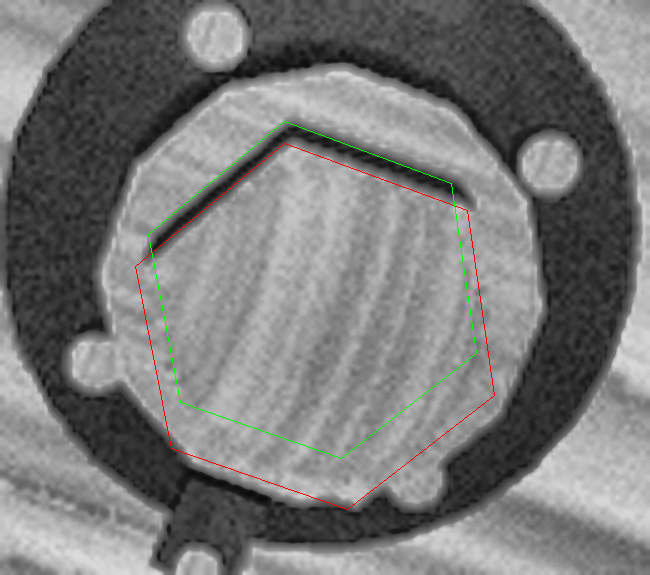

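```bash
python3 - <<'E'
from h import *
np.set_printoptions(precision=4,suppress=True)
ci=cams.camera_info("wrist"); print("skirt",ray("wrist",[329.5,182.5],.096,ci))
for cam,f in(("wrist","w1"),("top","top0"),("side","side0")):
    im=cv2.imread(f"pics/{f}.png").astype(int); m=((im[...,2]>100)&(im[...,1]<60)&(im[...,0]<60)).astype(np.uint8)
    if cam=="side": m[:, :180]=0
    n,l,st,ce=cv2.connectedComponentsWithStats(m); k=1+np.argmax(st[1:,4])
    pts=cv2.convexHull(np.argwhere(l==k)[:,::-1].astype(np.int32)); e=cv2.fitEllipse(pts)
    print(cam,e,ray(cam,e[0],.056))
im=cv2.imread("pics/w1.png")
# refined fit with wider bounds
exec(open("fit.py").read().split("res=[]")[0])
r=[(score(.541+dx,.183+dy,np.radians(a)),a,dx,dy) for a in range(-2,14,1) for dx in np.arange(-.008,.005,.001) for dy in np.arange(-.012,.004,.001)]
print(*[np.round(x,3) for x in sorted(r,reverse=True)[:6]])
E
```

```text
skirt [0.5396 0.1755 0.096 ]
wrist ((328.0237731933594, 171.45883178710938), (124.32930755615234, 126.70645141601562), 84.93795776367188) [0.5418 0.1771 0.056 ]
top ((262.5075988769531, 201.71836853027344), (48.465267181396484, 49.135746002197266), 48.89942932128906) [0.5405 0.1803 0.056 ]
side ((275.5152587890625, 253.99903869628906), (41.3463249206543, 64.5222396850586), 86.03980255126953) [0.537 0.188 0.056]
[11918.605     4.       -0.003    -0.007] [11786.91      4.       -0.003    -0.006] [11780.643     5.       -0.003    -0.006] [11730.478     5.       -0.003    -0.007] [11687.341     3.       -0.003    -0.007] [11607.475     6.       -0.003    -0.006]
```

```bash
python3 -m creep '[0,0,0,0,0,-0.1215,1,0,0,0,0,0,-0.1215,1,0,0,0,0,0,-0.1215,1,0,0,0,0,0,-0.1215,1,0,0,0,0,0,-0.1215,1,0,0,0,0,0,-0.1215,1,0,0,0,0,0,-0.1215,1,0,0,0,0,0,-0.1215,1,0,0,0,0,0,-0.1215,1,0,0,0,0,0,-0.1215,1,-0.0031,0.0105,0.01,0,0,0,1,0,0,0.02,0,0,0,1,0,0,0.02,0,0,0,1,0,0,0,0,0,0,1,0,0,0,0,0,0,1]'
python3 - <<'E'
from h import *
from scipy.spatial.transform import Rotation as Ro
np.set_printoptions(precision=4,suppress=True)
o=status.get_obs(); q=o["orientation"]; print(o["clock"],o["ee_pos"],o["joint_pos"]); print(Ro.from_quat(q,scalar_first=True).as_matrix())
ci=cams.camera_info("wrist"); im=cams.snapshot("wrist"); cv2.imwrite("pics/w1.png",im)
s=open("fit.py").read()
print(proj("wrist",[.540,.178,.11],ci))
for r in pinpoint("wrist","cap_1_head")[:2]: print(r["p"],r["location"],ray("wrist",r["location"],.11,ci))
u,v=proj("wrist",[.540,.178,.11],ci)
s=s.replace("265,125",f"{int(u)-65},{int(v)-57}").replace("fit1","fit2").replace("-30,30,2","-4,13,1").replace(".183",".178"); exec(s)
E
```

```text
clock: 3.87
ee_pos: [0.5373, 0.1704, 0.211]
orientation: [0.0, 1.0, 0.031, -0.001]
contact_force: [0.6, -0.0, 0.0]
width: 0.0854
3.8667 [0.5373 0.1704 0.211 ] [ 0.1095  0.2987  1.531  -0.0003  1.3142  0.0466]
[[ 0.998   0.063  -0.0022]
 [ 0.063  -0.998  -0.0005]
 [-0.0023  0.0004 -1.    ]]
[np.float64(326.5244551133381), np.float64(189.00233127079935)]
0.84 [331.9, 180.6] [0.5435 0.1845 0.11  ]
(np.float64(11485.42), np.float64(5.0), np.float64(0.002), np.float64(0.005))
(np.float64(11462.826), np.float64(4.0), np.float64(0.003), np.float64(0.005))
(np.float64(11307.03), np.float64(3.0), np.float64(0.003), np.float64(0.005))
(np.float64(11128.491), np.float64(6.0), np.float64(0.002), np.float64(0.005))
(np.float64(11058.545), np.float64(2.0), np.float64(0.003), np.float64(0.005))
(np.float64(10817.316), np.float64(7.0), np.float64(0.003), np.float64(0.005))
```

View pics/fit2.png

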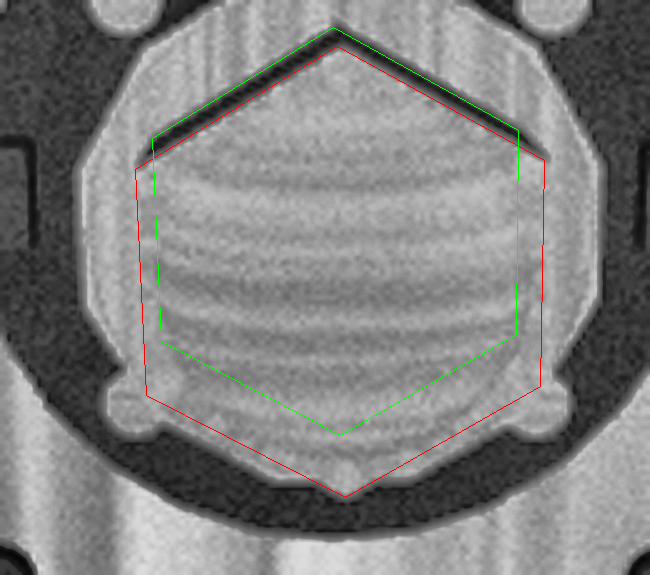

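```bash
python3 -m creep '[0.0058,-0.0122,0,0,0,-0.012,1,0,0,0.025,0,0,0,1,0,0,0.025,0,0,0,1,0,0,0.018,0,0,0,1,0,0,0,0,0,0,1,0,0,0,0,0,0,1]'
python3 - <<'E'
from h import *
np.set_printoptions(precision=4,suppress=True)
o=status.get_obs(); print(o["ee_pos"],o["qvel"])
ci=cams.camera_info("wrist"); im=cams.snapshot("wrist"); cv2.imwrite("pics/w3.png",im)
for r in pinpoint("wrist","cap_1_head")[:2]: print(r["p"],r["location"],ray("wrist",r["location"],.11,ci))
E
```

```text
clock: 4.47
ee_pos: [0.5434, 0.1852, 0.1436]
orientation: [-0.0, 0.999, 0.039, -0.0]
contact_force: [0.5, -0.2, 0.1]
width: 0.0854
[0.5434 0.1852 0.1436] [-0.0046 -0.0252 -0.0362 -0.0008  0.0047 -0.0007]
0.71 [319.0, 233.6] [0.5418 0.1837 0.11  ]
```

View pics/w3.png

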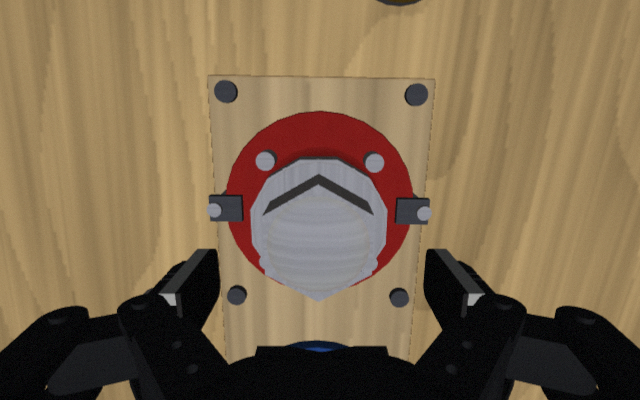

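The cap sits centred between the fingers (column 318) with its flats square to the jaws. Next I'll descend to TCP z ≈ 0.10, just above the skirt, and grip.

```bash
python3 -m creep '[-0.001,0.0015,0.01,0,0,0,1,0,0,0.014,0,0,0,1,0,0,0.01,0,0,0,1,0,0,0.006,0,0,0,1,0,0,0,0,0,0,1,0,0,0,0,0,0,1]' 
python3 -c "
from h import *
o=status.get_obs(); print(o['ee_pos'],o['qvel'],o['contact_force'])"
```

```text
clock: 5.07
ee_pos: [0.5424, 0.1829, 0.1032]
orientation: [0.0, 0.999, 0.038, -0.0]
contact_force: [-0.6, -0.4, 0.9]
width: 0.0855
[0.54236027 0.18294787 0.10321515] [ 0.00146635 -0.00953413 -0.01688067  0.00085374  0.00346824 -0.0009186 ] [-0.58226186 -0.40371825  0.8950096 ]
```

```bash
python3 -m creep '[0,0,0.004,0,0,0,1,0,0,0.003,0,0,0,1,0,0,0,0,0,0,1,0,0,0,0,0,0,0,0,0,0,0,0,0,0,0,0,0,0,0,0,0,0,0,0,0,0,0,0,0,0,0,0,0,0,0,0,0,0,0,0,0,0,0,0,0,0,0,0,0]' 80
python3 - <<'E'
from h import *
o=status.get_obs(); print(o['ee_pos'],o['contact_force'],o['wrist_torque'],o['width'])
cv2.imwrite("pics/s4.png",cv2.resize(cams.snapshot("side")[150:270,200:350],None,fx=4,fy=4,interpolation=cv2.INTER_CUBIC))
E
```

```text
clock: 5.9
ee_pos: [0.5425, 0.183, 0.0969]
orientation: [-0.0, 0.999, 0.039, 0.0]
contact_force: [-2.4, -0.9, 6.6]
width: 0.0544
[0.54245592 0.18304373 0.09692306] [-2.44219054 -0.94555482  6.61594885] [-0.09219957  0.45439426 -0.00314501] 0.05443546191343254
```

View pics/s4.png

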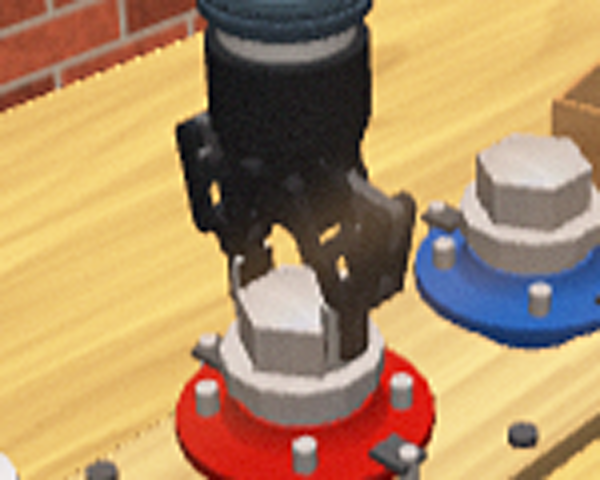

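Gripped on two flats (width 54 mm, force 6.6 N). Now a small trial turn counter-clockwise seen from above (tool −z).

```bash
cat > t.py <<'E'
from h import *
from scipy.spatial.transform import Rotation as Ro
np.set_printoptions(precision=3,suppress=True)
o=status.get_obs(); R=Ro.from_quat(o["orientation"],scalar_first=True).as_matrix()
print("yaw %.3f tilt %.3f"%(np.arctan2(R[1,0],R[0,0]),np.arccos(-R[2,2])),o['ee_pos'],"F",o['contact_force'],"M",o['wrist_torque'],"w %.4f q6 %.3f"%(o['width'],o["joint_pos"][5]))
E
python3 t.py; python3 -m creep '[0,0,0,0,0,-0.05,0,0,0,0,0,0,-0.05,0,0,0,0,0,0,0,0]' >/dev/null; python3 t.py;  python3 -m creep '[0,0,0,0,0,-0.05,0,0,0,0,0,0,-0.03,0,0,0,0,0,0,0,0]'>/dev/null; python3 t.py
```

```text
yaw 0.077 tilt 0.000 [0.542 0.183 0.097] F [-2.044  0.308  6.306] M [-0.062  0.499 -0.013] w 0.0548 q6 0.054
yaw 0.180 tilt 0.000 [0.542 0.183 0.097] F [-2.429 -0.374  4.83 ] M [0.068 0.494 0.153] w 0.0545 q6 -0.049
yaw 0.259 tilt 0.000 [0.542 0.183 0.097] F [-3.166  0.827  6.223] M [0.097 0.453 0.185] w 0.0545 q6 -0.128
```

No stop within 0.18 rad and only about 0.19 N m of drag. For confirmation, I'll try the other way: back to the start and slightly past it.

```bash
python3 -m creep '[0,0,0,0,0,0.09,0,0,0,0,0,0,0.09,0,0,0,0,0,0,0,0]' >/dev/null; python3 t.py;  python3 -m creep '[0,0,0,0,0,0.04,0,0,0,0,0,0,0.04,0,0,0,0,0,0,0,0]'>/dev/null; python3 t.py;  python3 -m creep '[0,0,0,0,0,0.04,0,0,0,0,0,0,0,0]'>/dev/null; python3 t.py
```

```text
yaw 0.072 tilt 0.001 [0.542 0.183 0.097] F [-2.202 -0.881  5.968] M [-0.105  0.509 -0.179] w 0.0543 q6 0.058
yaw -0.005 tilt 0.001 [0.543 0.183 0.097] F [-0.319 -0.524  5.462] M [-0.074  0.452 -0.012] w 0.0544 q6 0.135
yaw -0.043 tilt 0.001 [0.543 0.183 0.097] F [-1.252 -1.375  5.579] M [-0.131  0.427  0.527] w 0.0547 q6 0.174
```

```bash
python3 -m creep '[0,0,0,0,0,0.03,0,0,0,0,0,0,0,0]' >/dev/null; python3 t.py;  python3 -m creep '[0,0,0,0,0,-0.1,0,0,0,0,0,0,-0.05,0,0,0,0,0,0,0,0]'>/dev/null; python3 t.py;  python3 -m creep '[0,0,0,0,0,-0.1,0,0,0,0,0,0,-0.1,0,0,0,0,0,0,-0.1,0,0,0,0,0,0,0,0]'>/dev/null; python3 t.py
```

```text
yaw -0.071 tilt 0.002 [0.543 0.183 0.097] F [-0.445 -1.497  6.088] M [-0.121  0.483  1.083] w 0.0543 q6 0.203
yaw 0.080 tilt 0.001 [0.542 0.183 0.097] F [-1.16   0.084  5.626] M [0.074 0.441 0.184] w 0.0543 q6 0.051
yaw 0.383 tilt 0.000 [0.542 0.183 0.097] F [-2.798 -1.528  7.425] M [-0.316  0.536  0.153] w 0.0543 q6 -0.252
```

Clockwise the torque builds to 1.1 N m (the hard stop), while counter-clockwise runs free, so counter-clockwise loosens. I'll unscrew and climb 2.9 mm/rad.

```bash
python3 -m creep '[0,0,-0.0004,0,0,-0.1,0,0,0,-0.0004,0,0,-0.1,0,0,0,-0.0004,0,0,-0.1,0,0,0,-0.0004,0,0,-0.1,0,0,0,-0.0004,0,0,-0.1,0,0,0,-0.0004,0,0,-0.1,0,0,0,-0.0004,0,0,-0.1,0,0,0,-0.0004,0,0,-0.1,0,0,0,-0.0004,0,0,-0.1,0,0,0,-0.0004,0,0,-0.1,0,0,0,0,0,0,0,0]' >/dev/null; python3 t.py
python3 - <<'E'
from h import *
cv2.imwrite("pics/s5.png",cv2.resize(cams.snapshot("side")[150:270,200:350],None,fx=4,fy=4,interpolation=cv2.INTER_CUBIC))
E
```

```text
yaw 1.381 tilt 0.003 [0.541 0.182 0.1  ] F [-3.646 -4.262  2.351] M [-0.719  0.636  0.148] w 0.0543 q6 -1.250
```

View pics/s5.png

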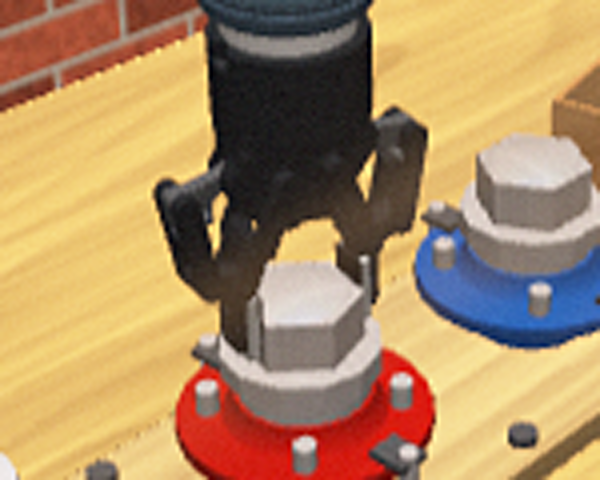

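The cap is turning with the fingers and forces are low, so I'll continue to yaw ≈ 2.8.

```bash
python3 -m creep '[0,0,-0.0003,0,0,-0.1,0,0,0,-0.0003,0,0,-0.1,0,0,0,-0.0003,0,0,-0.1,0,0,0,-0.0003,0,0,-0.1,0,0,0,-0.0003,0,0,-0.1,0,0,0,-0.0003,0,0,-0.1,0,0,0,-0.0003,0,0,-0.1,0,0,0,-0.0003,0,0,-0.1,0,0,0,-0.0003,0,0,-0.1,0,0,0,-0.0003,0,0,-0.1,0,0,0,-0.0003,0,0,-0.1,0,0,0,-0.0003,0,0,-0.1,0,0,0,-0.0003,0,0,-0.1,0,0,0,-0.0003,0,0,-0.1,0,0,0,0,0,0,0,0]' >/dev/null; python3 t.py; python3 -m creep '[0,0,-0.001,0,0,0,0,0,0,-0.001,0,0,0,0,0,0,-0.001,0,0,0,0,0,0,0,0,0,0,0]' >/dev/null; python3 t.py
```

```text
yaw 2.779 tilt 0.003 [0.542 0.181 0.104] F [-2.504 -7.291  1.315] M [-1.371  0.251  0.12 ] w 0.0547 q6 -2.648
yaw 2.773 tilt 0.004 [0.542 0.181 0.105] F [-0.156 -6.098 -8.99 ] M [-1.175 -0.065 -0.047] w 0.0545 q6 -2.643
```

Torque has dropped to zero and the load is about the cap's weight plus a little, so it is free. I'll lift in stages.

```bash
python3 -m creep '[0,0,-0.003,0,0,0,0,0,0,-0.004,0,0,0,0,0,0,-0.005,0,0,0,0,0,0,-0.003,0,0,0,0,0,0,0,0,0,0,0]' >/dev/null; python3 t.py
```

```text
yaw 2.775 tilt 0.001 [0.542 0.183 0.122] F [ 0.001  0.457 -8.356] M [-0.012 -0.035  0.074] w 0.0547 q6 -2.645
```

```bash
python3 -m creep '[0,0,-0.005,0,0,0,0,0,0,-0.01,0,0,0,0,0,0,-0.015,0,0,0,0,0,0,-0.015,0,0,0,0,0,0,-0.01,0,0,0,0,0,0,-0.008,0,0,0,0,0,0,-0.004,0,0,0,0,0,0,0,0,0,0,0,0,0,0,0,0,0,0,0,0,0,0,0,0,0,0,0,0,0,0,0,0]' ; python3 t.py
python3 - <<'E'
from h import *
im=cams.snapshot("side"); cv2.imwrite("pics/s6.png",cv2.resize(im[110:290,180:420],None,fx=3,fy=3,interpolation=cv2.INTER_CUBIC))
for r in pinpoint("side","cap_1_head")[:3]: print(r, [ray("side",r["location"],z) for z in (.11,.18,.19,.2)])
E
```

```text
clock: 11.75
ee_pos: [0.5418, 0.1829, 0.1885]
orientation: [-0.001, 0.181, 0.983, -0.0]
contact_force: [-1.0, -0.5, -7.7]
width: 0.0547
yaw 2.777 tilt 0.002 [0.542 0.183 0.189] F [-1.044 -0.47  -7.721] M [0.015 0.002 0.06 ] w 0.0547 q6 -2.646
{'location': [270.1, 189.4], 'p': 0.65} [array([0.66834782, 0.08542036, 0.11      ]), array([0.57633045, 0.16203413, 0.18      ]), array([0.56318511, 0.17297896, 0.19      ]), array([0.55003977, 0.18392378, 0.2       ])]
```

View pics/s6.png

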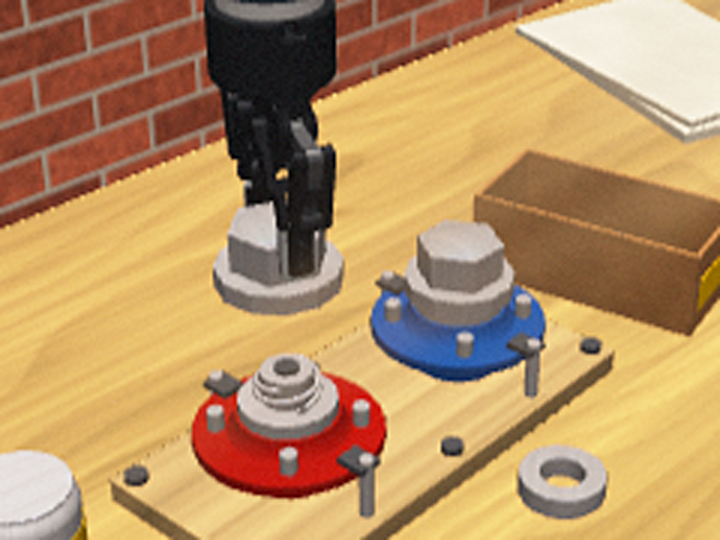

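The cap is off, level and held about 90 mm above its seat; the red neck is bare and everything else is untouched. Handing in.

```bash
python3 -c "
from h import *
print(status.get_obs()['qvel']); print(robot.finish_job())"
```

```text
[ 5.71294903e-04 -7.46083188e-05 -4.54532168e-03 -3.63655274e-04
 -5.01916366e-04 -1.12456012e-03]
the job is handed in; nothing more can be done
None
```

The red hub's cap (cap_1, left end of the board) is unscrewed and off, and I handed the job in with the gripper still holding it. No verdict was reported.

- **Finding the thread:** I gripped the cap on two flats at 80 N and tried it each way. Clockwise from above, the torque climbed to 1.1 N m at the stop. Counter-clockwise ran with under 0.2 N m, so that is the loosening way (right-hand thread).
- **Unscrewing:** I turned it about 2.7 rad counter-clockwise while climbing with the thread. The torque then fell to about zero, and I lifted it straight up.
- **Last checks:** at 11.75 s the TCP was at (0.542, 0.183, 0.189), tool tilt was 0.002 rad, and the arm was still. About 7.7 N hung in the grip, and the jaws stood at 54.7 mm. The side picture showed the cap mouth down over the bare red neck, head centre at about z = 0.20. The blue cap, bearing and bin looked untouched; the tin was only partly in view, upright.
- **Disagreements:** the first wrist picture put the cap axis 6 mm off in y, probably because the arm was still settling. A second look gave (0.542, 0.183), which I used. The side camera's flange fit was also about 7 mm off, and I ignored it.

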